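# Bolt down the cover of a tartlet depositor

## Task

Close up the tartlet-filling machine for the next batch: tighten the three captive knobs on its sloping round cover one after another - the red one first, then the yellow, then the blue - turning each clockwise until it is fully home against its end stop before starting the next. Let go of everything at the end, and leave the tartlets and the filling jar where they stand.

Things in the scene. Friction and masses are not known exactly. Their poses are not given: they have to be found in the camera images.
- machine: White benchtop tartlet depositor, fixed to the table: 300 mm wide, 430 mm deep with its drip tray (robot side) and motor (far side), 170 mm high. Origin on the table below the centre of its round cover; x points horizontally uphill, away from the robot side, z up. Its deck slopes 24 degrees, low edge to the robot. Two tartlets stand on the tray.
- cover_mid (a point): Centre of the outer face of the round steel cover, 252 mm across, 118 mm above the machine's origin; z points out of the cover, 24 degrees from vertical, leaning to the robot side. The three knobs stand 72 mm from it, 120 degrees apart. The cover stays put but may be fitted at any angle, so any knob can be uppermost. At its centre is a dark, purple-faced sight glass, 64 mm across, 10 mm high.
- red_knob_grip (a point): Grip point of the red knob, on its axis, 34 mm out from the cover. z points out along the axis, x along the bar to its white tip, y across it; they turn with it. Red bar 76 mm long, 16 mm wide, 7 to 46 mm above the cover; grip its 16 mm. Under it a steel skirt 40 mm across, 7 mm high, whose 8 mm lug reaches 48 mm out below the white tip to meet, when home, a 10 mm high stop pin.
- red_knob (a joint): Turn of the red knob, rad: grows clockwise seen looking down on the cover; 0 open, 3.0 home against a rigid end stop; starts at 0.7 to 1.7. Stiffer as the seal is squeezed: 0.25 N m open to 0.43 N m at home, so a light grip slips (use 40 N or more). Stays where left, does not move along its axis. If the wrist runs out of turn, regrasp.
- yellow_knob_grip (a point): Grip point of the yellow knob, on its axis, 34 mm out from the cover. z points out along the axis, x along the bar to its white tip, y across it; they turn with it. Yellow bar 76 mm long, 16 mm wide, 7 to 46 mm above the cover; grip its 16 mm. Under it a steel skirt 40 mm across, 7 mm high, whose 8 mm lug reaches 48 mm out below the white tip to meet, when home, a 10 mm high stop pin.
- yellow_knob (a joint): Turn of the yellow knob, rad: grows clockwise seen looking down on the cover; 0 open, 3.0 home against a rigid end stop; starts at 0.7 to 1.7. Stiffer as the seal is squeezed: 0.25 N m open to 0.43 N m at home, so a light grip slips (use 40 N or more). Stays where left, does not move along its axis. If the wrist runs out of turn, regrasp.
- blue_knob_grip (a point): Grip point of the blue knob, on its axis, 34 mm out from the cover. z points out along the axis, x along the bar to its white tip, y across it; they turn with it. Blue bar 76 mm long, 16 mm wide, 7 to 46 mm above the cover; grip its 16 mm. Under it a steel skirt 40 mm across, 7 mm high, whose 8 mm lug reaches 48 mm out below the white tip to meet, when home, a 10 mm high stop pin.
- blue_knob (a joint): Turn of the blue knob, rad: grows clockwise seen looking down on the cover; 0 open, 3.0 home against a rigid end stop; starts at 0.7 to 1.7. Stiffer as the seal is squeezed: 0.25 N m open to 0.43 N m at home, so a light grip slips (use 40 N or more). Stays where left, does not move along its axis. If the wrist runs out of turn, regrasp.
- tartlet_0: Loose tartlet with purple filling, on the depositor's drip tray, left: 62 mm across, 23 mm high, origin at the centre of its underside. To be left alone.
- tartlet_1: Loose tartlet with purple filling, on the depositor's drip tray, right: 62 mm across, 23 mm high, origin at the centre of its underside. To be left alone.
- tartlet_2: Loose tartlet with purple filling, on the table to the left: 62 mm across, 23 mm high, origin at the centre of its underside. To be left alone.
- filling_jar: Loose closed jar of purple filling with a white cap, 72 mm across, 110 mm high, on the table to the left; origin at the centre of its underside. To be left alone.

How it is judged:
On the way, in this order (a step that is already met when the one before it is completed fails the run):
1. the red knob is fully home while yellow and blue are still as found (value of joint red_knob above 2.9 rad and value of joint each of yellow_knob, blue_knob below 1.85 rad), for 0.2 s.
2. then the yellow knob is fully home while blue is still as found (value of joint each of red_knob, yellow_knob above 2.9 rad and value of joint blue_knob below 1.85 rad), for 0.2 s.
3. then the blue knob is fully home (value of joint each of red_knob, yellow_knob, blue_knob above 2.9 rad), for 0.2 s.
At the end, for the whole second after the job is handed in: All three knobs are within 0.1 rad of their end stops (joint above 2.90 of 3.0) and at rest, tightened in the order red, yellow, blue (all of step 3 and velocity of joint each of red_knob, yellow_knob, blue_knob below 0.05 rad/s); the robot touches nothing.
It fails at once if a tartlet or the filling jar was moved more than 20 mm from its place (distance of any of tartlet_0, tartlet_1, tartlet_2, filling_jar from where it was at the start of the episode above 0.02 m).
It fails at once if a tartlet or the filling jar was tipped (angle between any of tartlet_0, tartlet_1, tartlet_2, filling_jar's own z axis and vertical above 0.4 rad).
It also fails if it takes over 72 s, if anything falls off the work surface, if the arm or the gripper's body presses on something with over 40 N, if the wrist force passes 120 N, or if a joint passes its speed limit or range.

## Robot

A 6-joint arm with a two-finger parallel gripper is mounted at the origin on the work surface. World frame = base frame: x ahead of the robot, y to its left, z up, the work surface at z = 0. Lengths are in m, angles in rad, forces in N, time in s.
With the tool pointing down it reaches from about 0.375 to 0.9 m from the base axis. Payload 3.1 kg.
Tool frame: the origin (TCP) lies midway between the tips of the shut fingers; the grasp point (between the pads) lies 19 mm behind it; z points along the fingers, y is the line along which they close (so a half turn about z gives the same grasp; the last joint's range is limited). The gripper opens to 87 mm and grips with 3 to 60 N. Pads are 19 mm wide; open, the fingers measure 117 mm over their backs; the gripper's body (75 mm by 190 mm) begins 51 mm behind the grasp point.
Start: joints at [-1.486, 0.527, 1.433, -0, 1.181, -0.178], TCP at [0.163, -0.603, 0.223] pointing down, gripper open.
Joint ranges: [-3.08, 3.08], [-0.75, 2.2], [0.22, 2.44], [-1.43, 4.57], [0, 2.65], [-2.85, 2.85]. Speed limits (rad/s): [2.79, 2.79, 3.14, 3.14, 3.14, 3.14].

## Interface

Orientations are given as a unit quaternion [x, y, z, w].
In Python, from rig import robot gives the robot as it stands.
- The arm moves only by the shell command python3 -m jog 'ROWS' [FORCE]. ROWS is a JSON object of lists of equal length, an entry for each row: "dp": the shift along the tool's x, y, z in mm, a list of three; "delta_rot": the turn, a rotation vector about the tool's x, y, z in rad, a list of three; "gripper": the opening, from -1 (shut) to 1 (fully open). A call has 1 to 12 rows; each row is the pose to reach, as a shift and turn from the pose commanded when the call began, along the tool's axes at that moment; what a row does not reach only later rows make up. A row lasts 1/10 s, in which the tool goes at most 50 mm and 8.59 degrees, less where a joint would pass 70% of its speed; a pose out of reach is approached as far as the arm can. A call with a gripper value outside its range is refused whole. The fingers move at their own pace and stop on an object; FORCE is the grip in N (left out, the last holds). Time passes only in rows, so rows that repeat a pose let the fingers close. It gives the time, the measured TCP pose, the force, the opening and the grip force at its end, in the units of the state.
- robot.get_obs(): the state, without advancing time (a new reading comes with each control period).
- robot.camera(name): name is "scene" or "top" or "wrist"; returns the picture (480x640x3 uint8, red, green, blue); there is no depth.
- robot.camera_model(name): a dict with "fx", "fy", "cx", "cy" (pixels), "k1" (the pictures are not rectified: a ray, as slopes to the right and down, at radius r is drawn at 1 + k1 r^2 times it, then the intrinsics apply), "xyz" and "orientation" of the camera in the world; the wrist camera has in their place "T_tool_cam" (4x4, takes a point from camera to tool coordinates, whose origin is the TCP and whose axes are the flange's). Camera axes: x right, y down, z forward; pixel columns grow to the right and rows downward; lengths in m; the calibration is good to about 2 mm. A picture is of the moment at which its call begins: read the wrist's pose just before it. camera_model takes no time and is no camera call.
- robot.hand_in(): hands the job in; it is judged then, once.
Trained networks look in the newest picture that a camera, given by its name, has taken for a name from the list of things; names that differ only in an ending like _2 or _b are one class to them, and where a whole thing is asked for, a point or a joint stands for the part that bears it (a point fixed in the world has none). Each returns a list of dicts, best first, with "score" (0 to 1); they miss things now and then, are a little off and sometimes report something else, mostly with a low value. They report only what shows in the picture. A call takes as long as a camera call.
- robot.search_frame(name, camera): "rect" ([left, top, right, bottom] in pixels, round what is visible of it).
The state is a dict: "time": time; "q": joint angles; "joint_velocities": joint speeds; "joint_torque": joint torques, N m; "position": TCP position; "tool_rot": TCP orientation; "ft_force": force on the tool from outside, world axes, zero at the start; "moment": the same for the moment, N m; "grip_width": finger opening in m; "grip_force": force on a finger pad.
Only numpy, scipy, OpenCV 4.12 (cv2) and the standard library are available. Lean on these libraries where they do the work, as an engineer would, in place of code of your own. Each camera call takes 0.05 s, during which the arm holds its last target. There are 200 camera calls.

## Working session

There is one attempt and no reset: what is moved stays moved. The work goes in short steps, Python scripts to look and compute and a shell command to move; the robot and the scene stay as the last step left them, time stands still between calls to the robot, and variables do not carry over. Pictures are saved under pics/ and viewed, at most 10 in all, crops included, and the job is handed in when it is done.

```bash
mkdir -p pics; ls; python3 - <<'E'
from rig import robot
import cv2,json
o=robot.get_obs(); print(o)
for c in ["scene","top","wrist"]:
    im=robot.camera(c); cv2.imwrite(f"pics/{c}0.png",im[:,:,::-1]); print(c,robot.camera_model(c))
    for n in ["machine","red_knob","yellow_knob","blue_knob"]:
        print(n,[(d['rect'],d['score']) for d in robot.search_frame(n,c)][:2])
E
```

```text
pics
{'time': 0.0, 'q': array([-1.48551065e+00,  5.28468843e-01,  1.43389375e+00, -7.19641578e-06,
        1.18139847e+00, -1.78519160e-01]), 'joint_velocities': array([ 1.31691256e-03, -3.21744115e-04,  3.24123705e-04,  1.54496522e-03,
       -5.42027379e-05, -5.10140789e-04]), 'joint_torque': array([ 6.58626486e-04, -4.40039062e+01, -1.76591384e+01,  6.33283379e-02,
        5.81624871e-02, -1.61938547e-04]), 'position': array([ 0.16292395, -0.60263464,  0.22157271]), 'tool_rot': array([ 9.91312718e-01,  1.31521553e-01,  4.71999942e-05, -1.08318080e-03]), 'ft_force': array([0.13294307, 0.46270982, 0.09200769]), 'moment': array([ 0.0270502 , -0.00599357, -0.03230801]), 'grip_force': 0.0, 'grip_width': 0.08730407662551819}
scene {'fx': 473.36302735816906, 'fy': 473.36302735816906, 'cx': 321.9033271036268, 'cy': 237.9342258886391, 'k1': -0.06328264082048696, 'xyz': array([0.80966424, 0.58269662, 0.78929206]), 'orientation': array([ 0.25470017,  0.90906588, -0.31676172, -0.09159183])}
machine [([128.9, 136.9, 356.1, 299.1], 0.82)]
red_knob [([263.3, 170.2, 300.0, 195.1], 0.64)]
yellow_k
[... 430 characters left out ...]
 0.93)]
red_knob [([412.2, 209.7, 429.6, 252.4], 0.92)]
yellow_knob [([456.8, 171.5, 491.6, 212.8], 0.58)]
blue_knob [([389.3, 155.2, 437.2, 174.8], 0.93)]
wrist {'fx': 395.47082325200296, 'fy': 395.47082325200296, 'cx': 323.51436192540547, 'cy': 242.6419295442643, 'k1': -0.07355899068450707, 'T_tool_cam': array([[ 1.24414536e-05, -9.60824843e-01, -2.77156311e-01,
         7.63954195e-02],
       [ 9.99999731e-01, -1.91374835e-04,  7.08333666e-04,
        -8.05804758e-04],
       [-7.33625327e-04, -2.77156245e-01,  9.60824582e-01,
        -1.61644101e-01],
       [ 0.00000000e+00,  0.00000000e+00,  0.00000000e+00,
         1.00000000e+00]])}
machine []
red_knob []
yellow_knob []
blue_knob []
```

```bash
python3 - <<'E'
import cv2,numpy as np
t=cv2.imread("pics/top0.png")[90:315,330:530]; s=cv2.imread("pics/scene0.png")[120:310,110:370]
cv2.imwrite("pics/t_c.png",cv2.resize(t,None,fx=2.6,fy=2.6,interpolation=2))
cv2.imwrite("pics/s_c.png",cv2.resize(s,None,fx=3,fy=3,interpolation=2))
E
```

```text
(no output)
```

View pics/t_c.png

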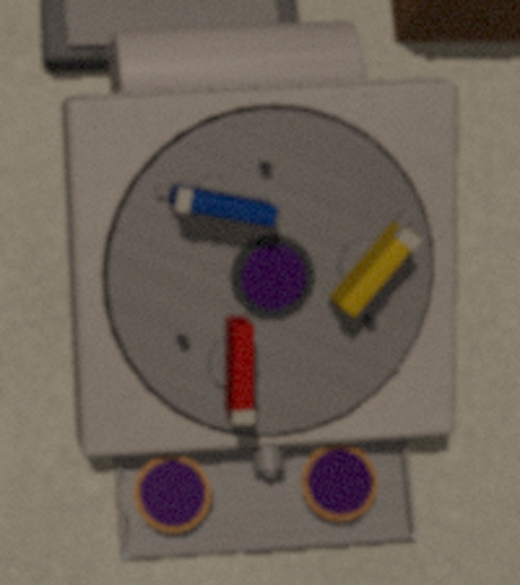

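View pics/s_c.png

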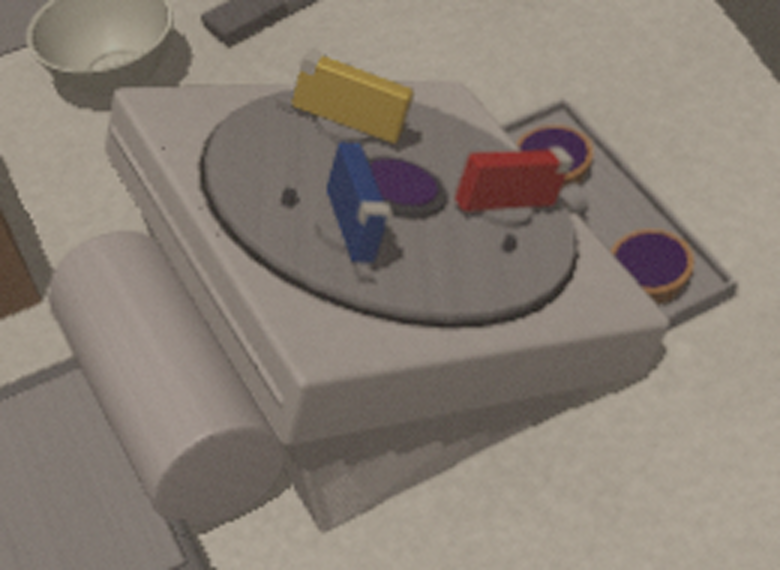

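The top view shows the red bar at about (423,232), its white tip toward the robot. The yellow bar is at (475,194) with its tip up-right, and the blue bar is at (416,170) with its tip to the left. The glass is at (435,196), and the stop pins are at (432,155), (400,221) and (472,214). The scene view agrees. Next I'll fit a pose model to both views.

```bash
cat > h.py <<'E'
import numpy as np,json
from scipy.spatial.transform import Rotation as R
from scipy.optimize import least_squares
def proj(P,m,T=None):
    """world points -> pixels; T = camera pose 4x4 if given"""
    Rm,t=(T[:3,:3],T[:3,3]) if T is not None else (R.from_quat(m['orientation']).as_matrix(),m['xyz'])
    c=(np.atleast_2d(P)-t)@Rm; s=c[:,:2]/c[:,2:]; s=s*(1+m['k1']*(s**2).sum(1))[:,None]
    return s*[m['fx'],m['fy']]+[m['cx'],m['cy']]
def wristT(o,m):
    T=np.eye(4); T[:3,:3]=R.from_quat(o['tool_rot']).as_matrix(); T[:3,3]=o['position']; return T@m['T_tool_cam']
TILT=np.deg2rad(24)
def cover(p):  # p=[x,y,z,yaw,...] -> cover frame (x uphill in plane, z normal)
    M=R.from_euler('z',p[3])*R.from_euler('y',-TILT); return M.as_matrix(),np.array(p[:3])
# p[4]=angle of red knob position in cover frame; order along angle given by SGN; p[5:8]=tip angles
OFF=dict(red=0,yellow=2*np.pi/3,blue=-2*np.pi/3)
def knob(p,c): a=p[4]+OFF[c]; return .072*np.array([np.cos(a),np.sin(a),0])
def pt(p,c,u,v,h):
    """point u along bar (tip +), v across, h above cover"""
    b=p[5+['red','yellow','blue'].index(c)]; M,t=cover(p)
    return t+M@(knob(p,c)+u*np.array([np.cos(b),np.sin(b),0])+v*np.array([-np.sin(b),np.cos(b),0])+[0,0,h])
E
cat > fit0.py <<'E'
from h import *
from rig import robot
mt,ms=robot.camera_model('top'),robot.camera_model('scene')
T=lambda x,y:np.array([x/2.6+330,y/2.6+90]); S=lambda x,y:np.array([x/3+110,y/3+120])
# bars: top-face end centres (top view); 
obs=[]
A=lambda m,uv,f:obs.append((m,uv,f))
A(mt,T(272,278),lambda p:cover(p)[1]+cover(p)[0]@[0,0,.01])
A(ms,S(402,182),lambda p:cover(p)[1]+cover(p)[0]@[0,0,.01])
for c,a,b in [('red',(241,318),(243,424)),('yellow',(342,304),(411,233)),('blue',(277,212),(172,196))]:
    A(mt,T(*a),lambda p,c=c:pt(p,c,-.038,0,.046)); A(mt,T(*b),lambda p,c=c:pt(p,c,.038,0,.046))
for c,a,b in [('red',(470,155),(562,153)),('yellow',(411,92),(310,60)),('blue',(347,146),(375,210))]:
    A(ms,S(*a),lambda p,c=c:pt(p,c,-.038,0,.046)); A(ms,S(*b),lambda p,c=c:pt(p,c,.038,0,.046))
# cover rim extremes in top view: left,right,top,bottom by mean
res=lambda p:np.concatenate([(proj(f(p),m)[0]-uv) for m,uv,f in obs])
best=min((least_squares(res,[.4,-.1,.118,y,a,np.pi,-.7,1.5],loss='soft_l1') for y in(0,.1) for a in (3,3.3)),key=lambda r:r.cost)
p=best.x; print(best.cost,p.round(4)); print(res(p).reshape(-1,2).round(1)); json.dump(p.tolist(),open('p.json','w'))
E
python3 fit0.py
```

```text
10.946465252336317 [ 0.5937 -0.0708  0.1177  0.1376  2.6008  3.0412 -0.8754  1.2421]
[[-1.  -0.7]
 [-1.  -0.5]
 [-0.1  1.9]
 [-0.5 -0.4]
 [-0.3  2. ]
 [ 0.1 -0.2]
 [-0.6  1.5]
 [ 0.9  0.6]
 [ 0.1  1. ]
 [ 0.6 -0.2]
 [-1.2  1.6]
 [-3.1 -0.8]
 [-0.6 -1.7]
 [-0.   0. ]]
```

```bash
cat > plan.py <<'E'
# usage: plan.py colour height_of_TCP_above_cover(mm) [sign of tool x along tip] [extra turn about tool z] [du mm, dv mm]
import sys
from h import *
from rig import robot
p=json.load(open('p.json')); c=sys.argv[1]; hh=float(sys.argv[2])/1e3; sg=float(sys.argv[3]); ex=float(sys.argv[4]) if len(sys.argv)>4 else 0
b=p[5+['red','yellow','blue'].index(c)]; M,t=cover(p)
x=sg*(M@[np.cos(b),np.sin(b),0]); z=-M[:,2]; G=np.c_[x,np.cross(z,x),z]@R.from_rotvec([0,0,ex]).as_matrix(); g=pt(p,c,0,0,hh)
o=robot.get_obs(); C=R.from_quat(o['tool_rot']); 
rv=(C.inv()*R.from_matrix(G)).as_rotvec()
print('t',o['time'],'q',o['q'].round(2),'goal',g.round(4),'dp mm',(C.inv().apply(g-o['position'])*1e3).round(1),'rot',rv.round(3),'deg',np.rad2deg(np.linalg.norm(rv)).round(1))
E
python3 plan.py red 150 1; python3 plan.py red 150 1 1.3
```

```text
t 0.75 q [-1.49  0.53  1.43  0.    1.18 -0.18] goal [ 0.4723 -0.0502  0.2296] dp mm [ 442.9 -453.4   -7. ] rot [-0.611 -0.008 -2.855] deg 167.3
t 0.75 q [-1.49  0.53  1.43  0.    1.18 -0.18] goal [ 0.4723 -0.0502  0.2296] dp mm [ 442.9 -453.4   -7. ] rot [-0.376  0.278 -1.589] deg 94.9
```

```bash
python3 -m jog '{"dp":[[40,-40,-40],[80,-80,-60],[120,-120,-60],[160,-160,-60],[200,-205,-60],[240,-245,-60],[280,-285,-60],[320,-330,-60],[360,-370,-60],[400,-410,-60],[440,-450,-60],[440,-450,-60]],"delta_rot":[[-0.03,0.02,-0.13],[-0.06,0.04,-0.26],[-0.09,0.07,-0.4],[-0.12,0.09,-0.53],[-0.16,0.11,-0.66],[-0.19,0.14,-0.79],[-0.22,0.16,-0.93],[-0.25,0.18,-1.06],[-0.28,0.21,-1.19],[-0.31,0.23,-1.32],[-0.34,0.25,-1.45],[-0.37,0.27,-1.59]],"gripper":[1,1,1,1,1,1,1,1,1,1,1,1]}' && python3 plan.py red 150 1
```

```text
time: 1.95
position: [0.4497, -0.0899, 0.2831]
tool_rot: [0.576, 0.792, 0.141, 0.148]
ft_force: [0.3, 0.3, 0.5]
grip_width: 0.0867
grip_force: 0.0
t 1.95 q [-0.64  0.08  2.02  0.41  0.78 -1.21] goal [ 0.4723 -0.0502  0.2296] dp mm [35.1 10.4 60.1] rot [-0.007 -0.003 -1.294] deg 74.1
```

```bash
python3 -m jog '{"dp":[[5,1,6],[10,2,12],[15,4,20],[20,6,28],[25,8,36],[30,9,45],[33,10,52],[35,10,60],[35,10,60],[35,10,60],[35,10,60],[35,10,60]],"delta_rot":[[0,0,-0.13],[0,0,-0.26],[0,0,-0.39],[0,0,-0.52],[0,0,-0.65],[0,0,-0.78],[0,0,-0.91],[0,0,-1.04],[0,0,-1.17],[-0.007,-0.003,-1.294],[-0.007,-0.003,-1.294],[-0.007,-0.003,-1.294]],"gripper":[1,1,1,1,1,1,1,1,1,1,1,1]}' && cat > look.py <<'E'
import sys,cv2
from h import *
from rig import robot
n=sys.argv[1]; o=robot.get_obs(); im=robot.camera('wrist'); cv2.imwrite(f'pics/{n}.png',im[:,:,::-1])
m=robot.camera_model('wrist'); T=wristT(o,m); json.dump([o['position'].tolist(),o['tool_rot'].tolist()],open(f'pics/{n}.json','w'))
p=json.load(open('p.json'))
for c in ['red','yellow','blue']:
    print(c,'pred',[proj(pt(p,c,u,0,.046),m,T)[0].round(1).tolist() for u in(-.038,.038)],[ (np.array(d['rect']).round().tolist(),d['score']) for d in robot.search_frame(c+'_knob','wrist')][:1])
E
python3 look.py w1; python3 plan.py red 150 1
```

```text
time: 3.15
position: [0.4716, -0.0524, 0.2292]
tool_rot: [-0.014, 0.978, 0.025, 0.205]
ft_force: [1.0, -0.1, -0.5]
grip_width: 0.0868
grip_force: 0.0
red pred [[326.0, 293.3], [325.3, 189.0]] [([301.0, 168.0, 350.0, 292.0], 0.79)]
yellow pred [[223.0, 301.3], [162.2, 364.5]] [([178.0, 277.0, 236.0, 312.0], 0.54)]
blue pred [[292.9, 384.1], [385.7, 401.4]] [([294.0, 362.0, 388.0, 401.0], 0.6)]
t 3.35 q [-0.51  0.2   2.08  0.47  0.57 -2.48] goal [ 0.4723 -0.0502  0.2296] dp mm [-0.9  2.1 -0. ] rot [-0.    -0.002 -0.007] deg 0.4
```

View pics/w1.png

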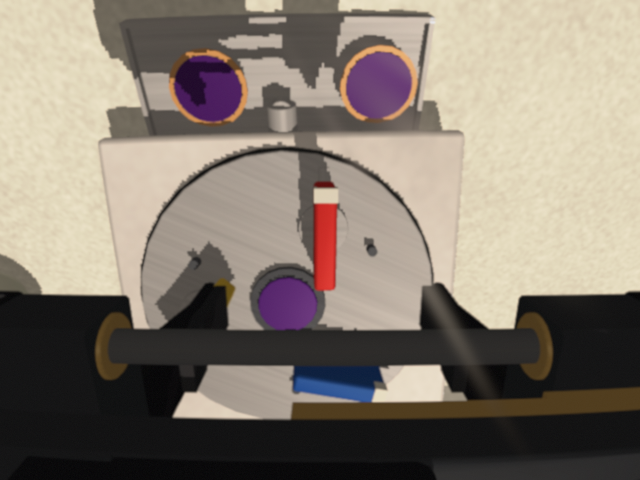

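The wrist view shows the red bar's top face from (325,290) to (326,188), within about 3 px of the model. The red stop pin is at (371,246) and the yellow stop pin at (195,263).

```bash
python3 - <<'E'
from h import *
from rig import robot
p=json.load(open('p.json')); M,t=cover(p); m=robot.camera_model('wrist'); mt=robot.camera_model('top')
o=json.load(open('pics/w1.json')); T=wristT(dict(position=o[0],tool_rot=o[1]),m)
for c,mm,TT,uv in [('red',m,T,(371,246)),('yellow',m,T,(195,263)),('red',mt,None,(183/2.6+330,342/2.6+90)),('yellow',mt,None,(370/2.6+330,322/2.6+90)),('blue',mt,None,(265/2.6+330,170/2.6+90))]:
    s=least_squares(lambda a:proj(t+M@[a[0],a[1],.008],mm,TT)[0]-uv,[0,0]).x
    d=s-knob(p,c)[:2]; b=p[5+['red','yellow','blue'].index(c)]
    print(c,'r',np.linalg.norm(d).round(4),'turn to pin',((b-np.arctan2(d[1],d[0]))%(2*np.pi)).round(3))
E
python3 plan.py red 15 1
```

```text
red r 0.0389 turn to pin 1.931
yellow r 0.0442 turn to pin 2.263
red r 0.0403 turn to pin 2.033
yellow r 0.047 turn to pin 2.204
blue r 0.0444 turn to pin 2.422
t 3.35 q [-0.51  0.2   2.08  0.47  0.57 -2.48] goal [ 0.5267 -0.0427  0.1063] dp mm [ -1.2   2.2 135. ] rot [-0.    -0.002 -0.007] deg 0.4
```

```bash
python3 -m jog '{"dp":[[0,0,30],[0,1,60],[0,1,90],[-1,1,110],[-1,1,125],[-1,1,134],[-1,1,134],[-1,1,134],[-1,1,134],[-1,1,134],[-1,1,134],[-1,1,134]],"delta_rot":[[0,0,0],[0,0,0],[0,0,0],[0,0,0],[0,0,0],[0,0,0],[0,0,0],[0,0,0],[0,0,0],[0,0,0],[0,0,0],[0,0,0]],"gripper":[1,1,1,1,1,1,1,-1,-1,-1,-1,-1]}' 55; python3 plan.py red 15 1
```

```text
time: 4.55
position: [0.5274, -0.0436, 0.109]
tool_rot: [-0.015, 0.979, 0.025, 0.204]
ft_force: [0.7, -0.0, 0.1]
grip_width: 0.0551
grip_force: 0.0
t 4.55 q [-0.42  0.52  2.08  0.89  0.28 -2.85] goal [ 0.5267 -0.0427  0.1063] dp mm [1.7 0.8 2.3] rot [-0.001 -0.005 -0.006] deg 0.4
```

```bash
python3 -m jog '{"dp":[[0,0,0],[0,0,0],[0,0,0],[0,0,0],[0,0,0],[0,0,0],[0,0,0],[0,0,0]],"delta_rot":[[0,0,0],[0,0,0],[0,0,0],[0,0,0],[0,0,0],[0,0,0],[0,0,0.05],[0,0,0.1]],"gripper":[-1,-1,-1,-1,-1,-1,-1,-1]}' 55; python3 plan.py red 15 1;python3 -c "
from rig import robot;o=robot.get_obs();print(o['moment'],o['joint_velocities'].round(2))"
```

```text
time: 5.35
position: [0.5275, -0.0448, 0.1085]
tool_rot: [0.034, 0.978, 0.033, 0.203]
ft_force: [-2.0, -3.1, -1.7]
grip_width: 0.0158
grip_force: 54.7
t 5.35 q [-0.42  0.52  2.08  0.89  0.27 -2.75] goal [ 0.5267 -0.0427  0.1063] dp mm [1.8 1.9 1.9] rot [-0.005 -0.005 -0.106] deg 6.1
[-1.23365417  0.30289791 -0.18680599] [ 0.  -0.   0.  -0.  -0.   0.5]
```

```bash
cat > st.py <<'E'
from rig import robot; import numpy as np
from scipy.spatial.transform import Rotation as R
o=robot.get_obs();C=R.from_quat(o['tool_rot']).inv()
print('tool moment',C.apply(o['moment']).round(2),'tool force',C.apply(o['ft_force']).round(1),'q',o['q'].round(2),o['grip_width'].round(4),'w',o['joint_velocities'].round(2))
E
python3 -m jog '{"dp":[[0,0,0],[0,0,0],[0,0,0],[0,0,0],[0,0,0],[0,0,0],[0,0,0],[0,0,0],[0,0,0],[0,0,0],[0,0,0],[0,0,0]],"delta_rot":[[0,0,0.12],[0,0,0.24],[0,0,0.36],[0,0,0.48],[0,0,0.6],[0,0,0.72],[0,0,0.84],[0,0,0.96],[0,0,1.08],[0,0,1.2],[0,0,1.32],[0,0,1.44]],"gripper":[-1,-1,-1,-1,-1,-1,-1,-1,-1,-1,-1,-1]}'; python3 plan.py red 15 1; python3 st.py
```

```text
time: 6.55
position: [0.5256, -0.0469, 0.1076]
tool_rot: [0.672, 0.712, 0.156, 0.131]
ft_force: [-10.7, -12.3, -3.3]
grip_width: 0.0154
grip_force: 55.2
t 6.55 q [-0.42  0.52  2.09  0.88  0.27 -1.31] goal [ 0.5267 -0.0427  0.1063] dp mm [4.1 0.7 1.8] rot [-1.300e-02  1.000e-03 -1.549e+00] deg 88.7Traceback (most recent call last):
  File "st.py", line 4, in <module>
    print('tool moment',C.apply(o['moment']).round(2),'tool force',C.apply(o['ft_force']).round(1),'q',o['q'].round(2),o['grip_width'].round(4),'w',o['joint_velocities'].round(2))
                                                                                                                       ^^^^^^^^^^^^^^^^^^^^^
AttributeError: 'float' object has no attribute 'round'
```

```bash
sed -i "s/o\['grip_width'\].round(4)/o['grip_width']/" st.py
python3 -m jog '{"dp":[[0,0,0],[0,0,0],[0,0,0],[0,0,0]],"delta_rot":[[0,0,0.08],[0,0,0.16],[0,0,0.2],[0,0,0.2]],"gripper":[-1,-1,-1,-1]}'; python3 st.py; python3 -m jog '{"dp":[[0,0,0],[0,0,0],[0,0,0],[0,0,0]],"delta_rot":[[0,0,0.05],[0,0,0.1],[0,0,0.15],[0,0,0.15]],"gripper":[-1,-1,-1,-1]}'; python3 st.py;  python3 plan.py red 15 1
```

```text
time: 6.95
position: [0.5252, -0.0469, 0.1073]
tool_rot: [0.739, 0.643, 0.168, 0.115]
ft_force: [-11.0, -12.7, -4.9]
grip_width: 0.0155
grip_force: 55.3
tool moment [ 0.97 -2.83 -0.34] tool force [-14.3 -10.   -0.5] q [-0.42  0.52  2.09  0.88  0.27 -1.11] 0.015549162618459787 w [-0.   -0.    0.    0.   -0.   -0.02]
time: 7.35
position: [0.5249, -0.0468, 0.1072]
tool_rot: [0.783, 0.588, 0.175, 0.102]
ft_force: [-11.2, -13.4, -5.1]
grip_width: 0.016
grip_force: 56.9
tool moment [ 0.62 -3.12 -1.18] tool force [-16.4  -7.9  -0.4] q [-0.42  0.52  2.09  0.88  0.27 -0.97] 0.01596238684107884 w [ 0.   -0.    0.   -0.   -0.   -0.03]
t 7.35 q [-0.42  0.52  2.09  0.88  0.27 -0.97] goal [ 0.5267 -0.0427  0.1063] dp mm [4.3 0.  1.7] rot [-0.015  0.003 -1.89 ] deg 108.3
```

Moment has jumped to 1.2 N·m, so red is at its stop. Releasing and retracting.

```bash
python3 -m jog '{"dp":[[0,0,0],[0,0,0],[0,0,0],[0,0,0],[0,0,0],[0,0,0],[0,0,-20],[0,0,-50],[0,0,-90],[0,0,-130],[0,0,-135],[0,0,-135]],"delta_rot":[[0,0,0],[0,0,0],[0,0,0],[0,0,0],[0,0,0],[0,0,0],[0,0,0],[0,0,0],[0,0,0],[0,0,0],[0,0,0],[0,0,0]],"gripper":[1,1,1,1,1,1,1,1,1,1,1,1]}'; python3 look.py w2; python3 plan.py yellow 130 -1;  python3 plan.py yellow 130 1
```

```text
time: 8.55
position: [0.4739, -0.0511, 0.2336]
tool_rot: [0.784, 0.585, 0.18, 0.101]
ft_force: [-0.8, -0.3, 0.2]
grip_width: 0.0867
grip_force: 0.0
red pred [[371.0, 224.7], [269.3, 257.6]] [([298.0, 170.0, 346.0, 293.0], 0.61)]
yellow pred [[407.3, 315.2], [490.5, 352.4]] [([395.0, 293.0, 421.0, 329.0], 0.96)]
blue pred [[486.4, 225.6], [487.5, 114.1]] [([440.0, 105.0, 499.0, 225.0], 0.59)]
t 8.75 q [-0.5   0.2   2.07  0.45  0.58 -0.56] goal [ 0.5501 -0.1495  0.2359] dp mm [-74.5  98.9  20.1] rot [-0.008 -0.003 -1.122] deg 64.3
t 8.75 q [-0.5   0.2   2.07  0.45  0.58 -0.56] goal [ 0.5501 -0.1495  0.2359] dp mm [-74.5  98.9  20.1] rot [-0.003  0.009  2.02 ] deg 115.7
```

View pics/w2.png

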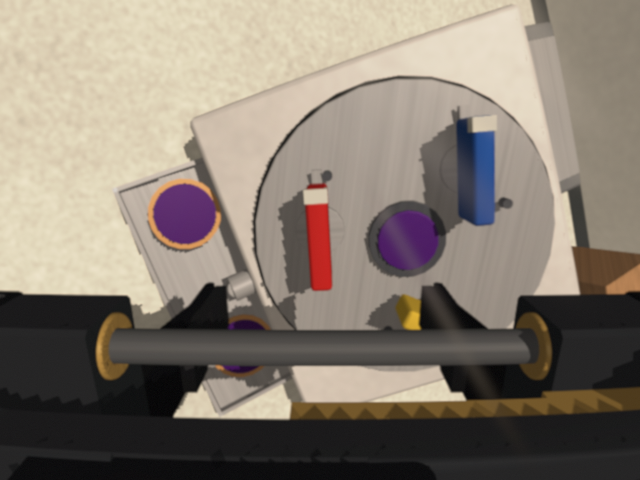

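Red's lug at (315,177) is touching its pin at (326,175), so red is home. Blue is at about (480,170), still as found. Now moving above yellow.

```bash
python3 -m jog '{"dp":[[-7,10,0],[-14,20,0],[-22,30,0],[-30,40,0],[-37,50,5],[-45,60,10],[-52,70,15],[-60,80,20],[-67,90,20],[-74,98,20],[-74,98,20],[-74,98,20]],"delta_rot":[[0,0,-0.12],[0,0,-0.24],[0,0,-0.36],[0,0,-0.48],[0,0,-0.6],[0,0,-0.72],[0,0,-0.84],[0,0,-0.96],[0,0,-1.08],[-0.008,-0.003,-1.12],[-0.008,-0.003,-1.12],[-0.008,-0.003,-1.12]],"gripper":[1,1,1,1,1,1,1,1,1,1,1,1]}'; python3 look.py w3; python3 plan.py yellow 15 -1
```

```text
time: 9.95
position: [0.5491, -0.1486, 0.236]
tool_rot: [0.354, 0.912, 0.101, 0.182]
ft_force: [-0.8, 0.6, 0.3]
grip_width: 0.087
grip_force: 0.0
red pred [[406.4, 99.1], [316.2, -0.6]] [([301.0, 8.0, 423.0, 102.0], 0.77)]
yellow pred [[322.5, 194.8], [322.9, 305.8]] [([290.0, 186.0, 349.0, 308.0], 0.63)]
blue pred [[455.2, 220.8], [560.9, 159.8]] [([435.0, 142.0, 560.0, 225.0], 0.65)]
t 10.15 q [-0.62  0.32  1.85  0.45  0.7  -1.75] goal [ 0.5964 -0.1431  0.1309] dp mm [ -0.8  -0.6 116.4] rot [ 0.     0.002 -0.001] deg 0.1
```

View pics/w3.png

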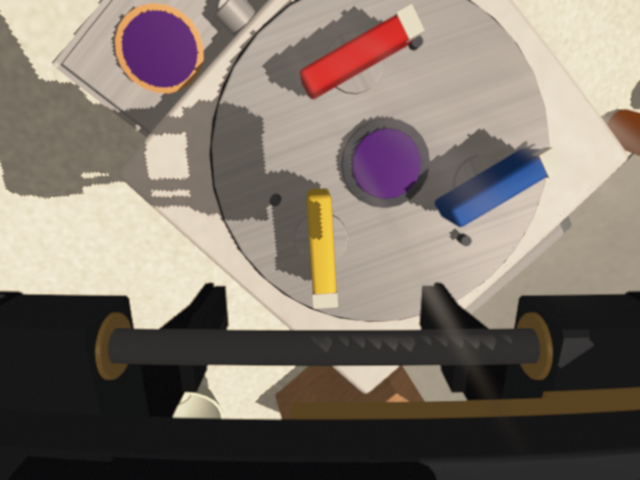

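Yellow's top face runs from (319,192) to (325,305), about 1 mm and 3° off the model, which is close enough. Descending.

```bash
python3 -m jog '{"dp":[[0,0,30],[0,0,60],[0,0,85],[0,0,100],[-1,-1,110],[-1,-1,116],[-1,-1,116],[-1,-1,116],[-1,-1,116],[-1,-1,116],[-1,-1,116],[-1,-1,116]],"delta_rot":[[0,0,0],[0,0,0],[0,0,0],[0,0,0],[0,0,0],[0,0,0],[0,0,0],[0,0,0],[0,0,0],[0,0,0],[0,0,0],[0,0,0]],"gripper":[1,1,1,1,1,1,1,-1,-1,-1,-1,-1]}' 55; python3 -m jog '{"dp":[[0,0,0],[0,0,0],[0,0,0],[0,0,0],[0,0,0],[0,0,0],[0,0,0],[0,0,0]],"delta_rot":[[0,0,0],[0,0,0],[0,0,0],[0,0,0],[0,0,0],[0,0,0],[0,0,0.05],[0,0,0.1]],"gripper":[-1,-1,-1,-1,-1,-1,-1,-1]}' 55; python3 st.py; python3 plan.py yellow 15 -1
```

```text
time: 11.35
position: [0.5967, -0.1445, 0.132]
tool_rot: [0.353, 0.912, 0.101, 0.184]
ft_force: [0.4, 0.1, 0.2]
grip_width: 0.0552
grip_force: 0.0
time: 12.15
position: [0.596, -0.1451, 0.1312]
tool_rot: [0.399, 0.893, 0.109, 0.178]
ft_force: [-2.6, -3.2, -0.5]
grip_width: 0.0155
grip_force: 54.0
tool moment [ 1.22 -0.05 -0.25] tool force [-0.7 -4.1 -0.8] q [-0.55  0.55  1.85  0.59  0.48 -1.78] 0.015542231750596026 w [-0.   0.  -0.   0.  -0.   0.5]
t 12.15 q [-0.55  0.55  1.85  0.59  0.48 -1.78] goal [ 0.5964 -0.1431  0.1309] dp mm [1.3 1.4 0.6] rot [-0.001  0.003 -0.101] deg 5.8
```

```bash
python3 -m jog '{"dp":[[0,0,0],[0,0,0],[0,0,0],[0,0,0],[0,0,0],[0,0,0],[0,0,0],[0,0,0],[0,0,0],[0,0,0],[0,0,0],[0,0,0]],"delta_rot":[[0,0,0.12],[0,0,0.24],[0,0,0.36],[0,0,0.48],[0,0,0.6],[0,0,0.72],[0,0,0.84],[0,0,0.96],[0,0,1.08],[0,0,1.2],[0,0,1.32],[0,0,1.44]],"gripper":[-1,-1,-1,-1,-1,-1,-1,-1,-1,-1,-1,-1]}'; python3 st.py
python3 -m jog '{"dp":[[0,0,0],[0,0,0],[0,0,0],[0,0,0],[0,0,0]],"delta_rot":[[0,0,0.1],[0,0,0.2],[0,0,0.3],[0,0,0.35],[0,0,0.35]],"gripper":[-1,-1,-1,-1,-1]}'; python3 st.py;  python3 plan.py yellow 15 -1
```

```text
time: 13.35
position: [0.5959, -0.145, 0.1309]
tool_rot: [0.889, 0.407, 0.199, 0.062]
ft_force: [-3.1, -2.6, -4.7]
grip_width: 0.0157
grip_force: 55.6
tool moment [-0.57 -0.96 -0.45] tool force [-5.2 -1.7  2.9] q [-0.55  0.55  1.85  0.59  0.48 -0.33] 0.015714407346568565 w [-0.   -0.   -0.    0.   -0.    1.19]
time: 13.85
position: [0.5959, -0.145, 0.1309]
tool_rot: [0.946, 0.248, 0.207, 0.027]
ft_force: [-4.6, -3.4, -5.4]
grip_width: 0.0159
grip_force: 55.7
tool moment [-1.16 -1.05 -0.26] tool force [-7.3  0.   2.9] q [-0.55  0.55  1.85  0.59  0.48  0.01] 0.015872554941805884 w [-0.    0.    0.    0.01  0.   -0.03]
t 13.85 q [-0.55  0.55  1.85  0.59  0.48  0.01] goal [ 0.5964 -0.1431  0.1309] dp mm [ 1.3 -1.4  0.3] rot [ 0.002  0.004 -1.89 ] deg 108.3
```

```bash
python3 -m jog '{"dp":[[0,0,0],[0,0,0],[0,0,0],[0,0,0]],"delta_rot":[[0,0,0.05],[0,0,0.1],[0,0,0.15],[0,0,0.15]],"gripper":[-1,-1,-1,-1]}'; python3 st.py; python3 -m jog '{"dp":[[0,0,0],[0,0,0],[0,0,0]],"delta_rot":[[0,0,0.05],[0,0,0.1],[0,0,0.1]],"gripper":[-1,-1,-1]}'; python3 st.py;
```

```text
time: 14.25
position: [0.5959, -0.145, 0.1309]
tool_rot: [0.962, 0.177, 0.208, 0.011]
ft_force: [-4.1, -2.5, -4.6]
grip_width: 0.0158
grip_force: 55.6
tool moment [-1.27 -0.96 -0.29] tool force [-6.1  0.5  2.4] q [-0.55  0.55  1.85  0.59  0.48  0.16] 0.015829538913468912 w [-0.    0.   -0.    0.   -0.   -0.02]
time: 14.55
position: [0.5959, -0.145, 0.131]
tool_rot: [0.969, 0.13, 0.208, 0.001]
ft_force: [-4.5, -3.8, -4.6]
grip_width: 0.0155
grip_force: 55.7
tool moment [-1.35 -0.96 -0.64] tool force [-6.8  2.3  2.2] q [-0.55  0.55  1.85  0.59  0.48  0.26] 0.015541529618752433 w [-0.   -0.    0.    0.   -0.   -0.03]
```

```bash
python3 -m jog '{"dp":[[0,0,0],[0,0,0],[0,0,0]],"delta_rot":[[0,0,0.04],[0,0,0.08],[0,0,0.08]],"gripper":[-1,-1,-1]}'; python3 st.py; python3 -m jog '{"dp":[[0,0,0],[0,0,0],[0,0,0],[0,0,0],[0,0,0],[0,0,0],[0,0,-20],[0,0,-50],[0,0,-90],[0,0,-115],[0,0,-115],[0,0,-115]],"delta_rot":[[0,0,0],[0,0,0],[0,0,0],[0,0,0],[0,0,0],[0,0,0],[0,0,0],[0,0,0],[0,0,0],[0,0,0],[0,0,0],[0,0,0]],"gripper":[1,1,1,1,1,1,1,1,1,1,1,1]}'; python3 look.py w4; python3 plan.py blue 130 -1;  python3 plan.py blue 130 1
```

```text
time: 14.85
position: [0.596, -0.1448, 0.131]
tool_rot: [0.974, 0.093, 0.208, -0.007]
ft_force: [-4.4, -4.5, -4.5]
grip_width: 0.0167
grip_force: 59.2
tool moment [-1.12 -0.68 -1.55] tool force [-6.6  3.5  2.1] q [-0.55  0.55  1.85  0.59  0.48  0.34] 0.016672058373933422 w [ 0.    0.    0.    0.   -0.   -0.02]
time: 16.05
position: [0.5501, -0.1506, 0.237]
tool_rot: [0.974, 0.089, 0.209, -0.008]
ft_force: [0.4, -0.5, -0.3]
grip_width: 0.0867
grip_force: 0.0
red pred [[164.7, 276.2], [162.4, 372.3]] [([125.0, 276.0, 233.0, 330.0], 0.66)]
yellow pred [[277.3, 283.6], [369.8, 216.2]] [([299.0, 185.0, 352.0, 307.0], 0.69)]
blue pred [[211.8, 165.8], [95.9, 121.9]] [([96.0, 112.0, 230.0, 178.0], 0.66)]
t 16.25 q [-0.62  0.33  1.85  0.45  0.7   0.46] goal [ 0.5935 -0.0356  0.262 ] dp mm [  69.6 -104.4   -0.6] rot [-0.000e+00 -1.000e-03  1.944e+00] deg 111.4
t 16.25 q [-0.62  0.33  1.85  0.45  0.7   0.46] goal [ 0.5935 -0.0356  0.262 ] dp mm [  69.6 -104.4   -0.6] rot [ 1.000e-03 -0.000e+00 -1.198e+00] deg 68.6
```

View pics/w4.png

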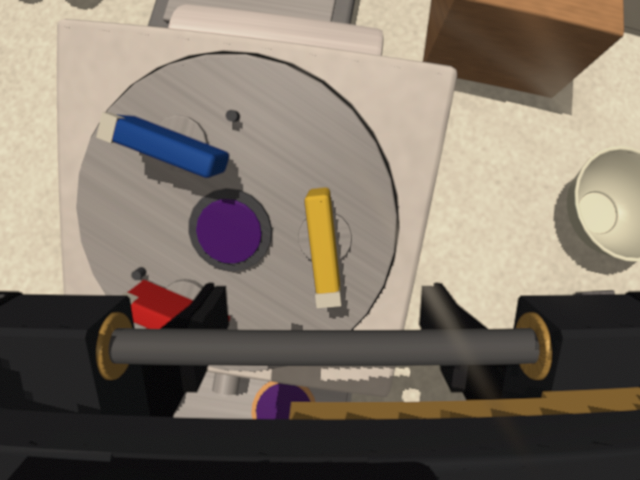

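Yellow's white tip is at (328,298), next to its pin at (297,327). The moment reached 1.55 N·m, so it is home. Blue is at (165,145). Moving above blue.

```bash
python3 -m jog '{"dp":[[7,-10,0],[14,-20,0],[21,-30,0],[28,-40,0],[35,-50,0],[42,-60,0],[49,-70,0],[56,-80,0],[63,-90,0],[70,-104,0],[70,-104,0],[70,-104,0]],"delta_rot":[[0,0,-0.12],[0,0,-0.24],[0,0,-0.36],[0,0,-0.48],[0,0,-0.6],[0,0,-0.72],[0,0,-0.84],[0,0,-0.96],[0,0,-1.08],[0,0,-1.2],[0,0,-1.2],[0,0,-1.2]],"gripper":[1,1,1,1,1,1,1,1,1,1,1,1]}'; python3 look.py w5; python3 plan.py blue 15 1
```

```text
time: 17.45
position: [0.5942, -0.036, 0.262]
tool_rot: [0.754, 0.623, 0.177, 0.11]
ft_force: [0.4, 0.1, -0.1]
grip_width: 0.087
grip_force: 0.0
red pred [[201.5, 292.4], [100.2, 314.1]] [([296.0, 170.0, 349.0, 300.0], 0.62)]
yellow pred [[242.0, 384.0], [330.4, 427.9]] [([239.0, 366.0, 336.0, 421.0], 0.77)]
blue pred [[322.4, 304.2], [322.5, 192.6]] [([294.0, 169.0, 351.0, 303.0], 0.7)]
t 17.65 q [-0.35  0.31  1.78  0.3   0.7  -0.36] goal [ 0.6398 -0.0292  0.157 ] dp mm [  1.3  -1.5 115.3] rot [0.003 0.002 0.001] deg 0.2
```

View pics/w5.png

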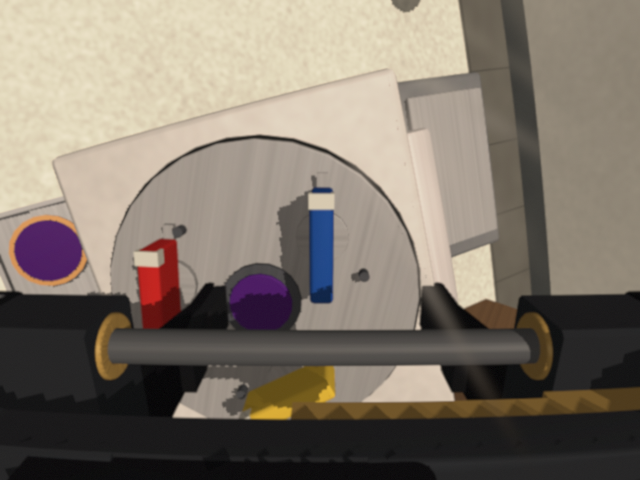

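Blue's top face runs from (321,192) to (321,302), which matches the model. Descending and gripping.

```bash
python3 -m jog '{"dp":[[0,0,30],[0,0,60],[0,0,85],[0,0,100],[1,-1,110],[1,-1,115],[1,-1,115],[1,-1,115],[1,-1,115],[1,-1,115],[1,-1,115],[1,-1,115]],"delta_rot":[[0,0,0],[0,0,0],[0,0,0],[0,0,0],[0,0,0],[0,0,0],[0,0,0],[0,0,0],[0,0,0],[0,0,0],[0,0,0],[0,0,0]],"gripper":[1,1,1,1,1,1,1,-1,-1,-1,-1,-1]}' 55; python3 -m jog '{"dp":[[0,0,0],[0,0,0],[0,0,0],[0,0,0],[0,0,0],[0,0,0],[0,0,0],[0,0,0]],"delta_rot":[[0,0,0],[0,0,0],[0,0,0],[0,0,0],[0,0,0],[0,0,0],[0,0,0.05],[0,0,0.1]],"gripper":[-1,-1,-1,-1,-1,-1,-1,-1]}' 55; python3 st.py; python3 -m jog '{"dp":[[0,0,0],[0,0,0],[0,0,0],[0,0,0],[0,0,0],[0,0,0],[0,0,0],[0,0,0],[0,0,0],[0,0,0],[0,0,0],[0,0,0]],"delta_rot":[[0,0,0.12],[0,0,0.24],[0,0,0.36],[0,0,0.48],[0,0,0.6],[0,0,0.72],[0,0,0.84],[0,0,0.96],[0,0,1.08],[0,0,1.2],[0,0,1.32],[0,0,1.44]],"gripper":[-1,-1,-1,-1,-1,-1,-1,-1,-1,-1,-1,-1]}'; python3 st.py
```

```text
time: 18.85
position: [0.6404, -0.029, 0.1582]
tool_rot: [0.753, 0.623, 0.177, 0.111]
ft_force: [0.9, -0.1, 0.4]
grip_width: 0.0551
grip_force: 0.0
time: 19.65
position: [0.6395, -0.0287, 0.1573]
tool_rot: [0.784, 0.585, 0.182, 0.101]
ft_force: [-3.1, 0.4, -0.2]
grip_width: 0.0157
grip_force: 55.0
tool moment [ 0.16 -0.13 -0.36] tool force [-0.4 -2.9 -1. ] q [-0.3   0.52  1.79  0.38  0.48 -0.32] 0.015732425749001088 w [ 0.  -0.  -0.   0.  -0.   0.5]
time: 20.85
position: [0.6409, -0.0311, 0.158]
tool_rot: [0.975, -0.078, 0.206, -0.042]
ft_force: [-3.2, -5.4, -1.8]
grip_width: 0.016
grip_force: 55.1
tool moment [-1.82 -0.1  -0.36] tool force [-2.7  6.   0.1] q [-0.3   0.52  1.79  0.38  0.48  1.12] 0.016037133646336802 w [-0.    0.    0.   -0.   -0.    1.19]
```

Expected total is about 2.25 rad, with 1.54 done.

```bash
python3 -m jog '{"dp":[[0,0,0],[0,0,0],[0,0,0],[0,0,0],[0,0,0],[0,0,0],[0,0,0]],"delta_rot":[[0,0,0.1],[0,0,0.2],[0,0,0.3],[0,0,0.4],[0,0,0.5],[0,0,0.6],[0,0,0.6]],"gripper":[-1,-1,-1,-1,-1,-1,-1]}'; python3 st.py;  python3 -m jog '{"dp":[[0,0,0],[0,0,0],[0,0,0]],"delta_rot":[[0,0,0.05],[0,0,0.1],[0,0,0.1]],"gripper":[-1,-1,-1]}'; python3 st.py
```

```text
time: 21.55
position: [0.6402, -0.032, 0.1577]
tool_rot: [0.909, -0.361, 0.184, -0.1]
ft_force: [-5.5, -9.1, 0.4]
grip_width: 0.0158
grip_force: 54.9
tool moment [-2.4   0.73 -0.15] tool force [ 2.7  9.9 -3. ] q [-0.31  0.52  1.79  0.38  0.48  1.72] 0.015758861118044563 w [ 0.   -0.    0.    0.   -0.   -0.05]
time: 21.85
position: [0.6403, -0.0322, 0.1578]
tool_rot: [0.891, -0.403, 0.179, -0.108]
ft_force: [-3.5, -9.2, -0.7]
grip_width: 0.0164
grip_force: 57.7
tool moment [-1.94  0.99 -1.4 ] tool force [ 4.6  8.6 -1.2] q [-0.31  0.52  1.79  0.38  0.48  1.81] 0.016438394218335064 w [-0.   -0.    0.    0.    0.   -0.03]
```

```bash
python3 -m jog '{"dp":[[0,0,0],[0,0,0],[0,0,0]],"delta_rot":[[0,0,0.04],[0,0,0.08],[0,0,0.08]],"gripper":[-1,-1,-1]}'; python3 st.py
```

```text
time: 22.15
position: [0.6407, -0.0325, 0.1579]
tool_rot: [0.874, -0.438, 0.175, -0.114]
ft_force: [-4.2, -9.4, -0.9]
grip_width: 0.0171
grip_force: 61.3
tool moment [-1.87  1.23 -1.57] tool force [ 5.   8.9 -1.3] q [-0.31  0.52  1.79  0.37  0.47  1.89] 0.017097210461088384 w [ 0.    0.    0.    0.   -0.   -0.02]
```

Blue is at its stop (1.57 N·m). Releasing, retracting and checking.

```bash
python3 -m jog '{"dp":[[0,0,0],[0,0,0],[0,0,0],[0,0,0],[0,0,0],[0,0,0],[0,0,-20],[0,0,-50],[0,0,-90],[0,0,-130],[0,0,-160],[0,0,-160]],"delta_rot":[[0,0,0],[0,0,0],[0,0,0],[0,0,0],[0,0,0],[0,0,0],[0,0,0],[0,0,0],[0,0,0],[0,0,0],[0,0,0],[0,0,0]],"gripper":[1,1,1,1,1,1,1,1,1,1,1,1]}'; python3 look.py w6; python3 -c "
from rig import robot;import cv2,numpy as np
s=robot.camera('scene')[120:310,110:370];w=cv2.imread('pics/w6.png')
cv2.imwrite('pics/f.png',np.vstack([cv2.resize(s[:,:,::-1],(400,292)),cv2.resize(w,(400,300))]))"
```

```text
time: 23.35
position: [0.5766, -0.0381, 0.3088]
tool_rot: [0.872, -0.441, 0.177, -0.119]
ft_force: [0.1, -0.2, -0.0]
grip_width: 0.0868
grip_force: 0.0
red pred [[424.7, 283.1], [494.7, 330.4]] [([409.0, 262.0, 505.0, 324.0], 0.73)]
yellow pred [[479.6, 201.8], [468.6, 99.2]] [([416.0, 123.0, 529.0, 177.0], 0.96)]
blue pred [[365.9, 201.6], [293.3, 266.0]] [([309.0, 166.0, 355.0, 278.0], 0.78)]
```

View pics/f.png

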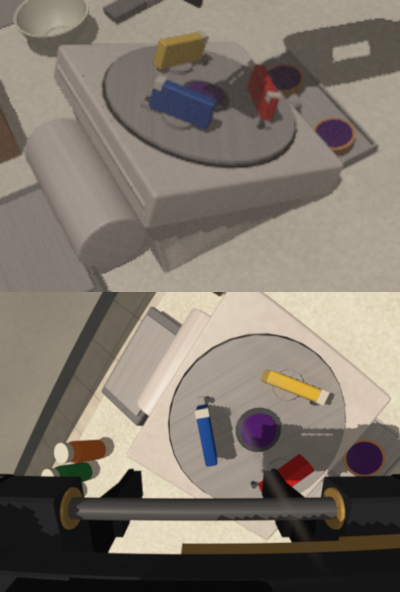

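The final view shows all three lugs against their pins, with blue's tip at (202,410) and yellow's at (327,397). The visible tartlets are undisturbed and the gripper is clear, so I'm handing in.

```bash
python3 -c "
from rig import robot;print(robot.hand_in())"
```

```text
the job is handed in; nothing more can be done
None
```

I tightened red, then yellow, then blue onto their end stops (turning moment 1.2–1.6 N·m at each stop), let go of everything and handed the job in at about 23 s; the verdict was not shown, and I never moved near the tartlets or the filling jar but did not check the jar in a final picture.

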